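# Fit the crank grip and clamp the forming block

## Robot

A 6-joint arm with a two-finger parallel gripper is mounted at the origin on the work surface. World frame = base frame: x ahead of the robot, y to its left, z up, the work surface at z = 0. Lengths are in m, angles in rad, forces in N, time in s.
With the tool pointing down it reaches from about 0.3 to 1 m from the base axis. Payload 5.1 kg.
Tool frame: the origin (TCP) lies at the very end of the fingers, on their centre line; the grasp point (between the pads) lies robot.pinch_z behind it (robot.pinch_z is the distance from the TCP to the grasp point, in m); z points along the fingers, y is the line along which they close (so a half turn about z gives the same grasp; the last joint's range is limited). The gripper opens to 95 mm and grips with 3 to 60 N. Pads are 20 mm wide; open, the fingers measure 119 mm over their backs; the gripper's body (75 mm by 180 mm) begins 59 mm behind the grasp point.
Start: joints at [1.083, 0.124, 1.65, -0, 1.367, -0.083], TCP at [0.256, 0.597, 0.215] pointing down, gripper open.
Joint ranges: [-2.61, 2.61], [-1.02, 2.33], [0.03, 2.71], [-1.35, 4.49], [0.32, 2.68], [-2.91, 2.91]. Speed limits (rad/s): [2.57, 2.57, 3.14, 3.14, 3.14, 3.14].

## Interface

Orientations are given as a rotation vector (axis times angle).
In Python, from workcell import robot gives the robot as it stands.
- The arm moves only by the shell command python3 -m handwheel 'ROWS' [OPENING] [FORCE]. ROWS is JSON, one flat list of numbers, 4 for each row, row after row: the shift along the world's x, y, z normalised to -1 to 1, where 1 is 0.1 m, then the turn about the world's z normalised to -1 to 1, where 1 is 2 rad. A call has 1 to 12 rows; each row is the pose to reach, as a shift and turn from the pose commanded when the call began; what a row does not reach only later rows make up. A row lasts 1/8 s, in which the tool goes at most 62.5 mm and 10.7 degrees, less where a joint would pass 70% of its speed; a pose out of reach is approached as far as the arm can. A call with a number of a shift or a turn outside -1 to 1 is refused whole. A call with a gripper value outside its range is refused whole. OPENING is the opening, from 0 (shut) to 1 (fully open), set as the call begins (- or left out, the last holds). The fingers move at their own pace and stop on an object; FORCE is the grip in N (left out, the last holds). Time passes only in rows, so rows that repeat a pose let the fingers close. It gives the time, the measured TCP pose, the force, the opening and the grip force at its end, in the units of the state.
- robot.observe(): the state, without advancing time (a new reading comes with each control period).
- robot.get_image(name): name is "side" or "top"; returns (picture, depth): 400x640x3 uint8, blue, green, red; 400x640 float32, m along the optical axis (not along the pixel's ray), 0 where there is no reading.
- robot.camera_info(name): a dict with "fovy" (degrees; the focal length in pixels is half the picture's height over the tangent of half this angle, whatever the lens; pixels are square), "cx", "cy" (the principal point, pixels), "dist_coeffs" ([k1, k2, p1, p2, k3] as OpenCV has them; the pictures are not rectified), "extrinsics" (4x4, takes a point from world to camera coordinates). Camera axes: x right, y up, looking along -z (the intrinsics and any distortion apply to the point x, -y, -z); pixel columns grow to the right and rows downward; lengths in m; the calibration is good to about 2 mm. A picture is of the moment at which its call begins. camera_info takes no time and is no camera call.
- robot.sign_off(): hands the job in; it is judged then, once.
The state is a dict: "clock": time; "joint_pos": joint angles; "joint_velocities": joint speeds; "joint_efforts": joint torques, N m; "tool_pos": TCP position; "eef_rot": TCP orientation; "force": force on the tool from outside, world axes, zero at the start; "ft_torque": the same for the moment, N m; "grip_width": finger opening in m; "finger_force": force on a finger pad.
Only numpy, scipy, OpenCV 4.12 (cv2) and the standard library are available. Lean on these libraries where they do the work, as an engineer would, in place of code of your own. Each camera call takes 0.05 s, during which the arm holds its last target. There are 200 camera calls.

## Task

Slip the loose wooden grip sleeve fully home onto the crank pin of the inclined vise, then use it to wind the crank clockwise (seen from above the crank) until the rubber-backed jaw holds the forming block firmly, about a quarter turn past first touch, without crushing it. Leave the sleeve on the pin and leave the other things on the bench where they are.

Things in the scene. Friction and masses are not known exactly. Their poses are not given: they have to be found in the camera images.
- vise: grey inclined vise, fixed to the bench by a 170 x 130 mm dark steel base plate. Origin: centre of the plate's underside; z up, x level. The screw axis leans 0.45 rad (26 degrees) from vertical, its upper end towards the vise's own -x, roughly towards the robot. Fixed lower jaw at the far low end, crank at the high end nearest the robot, 0.24 m above the bench. It never moves
- crank (a joint): crank angle in rad; grows as the crank is wound clockwise, seen looking down on the pin's end; the jaw then goes down 3.5 mm per rad (22 mm per turn). Begins at 0 to 5.5; end stops at -0.1 and 14.8; first touch on the block at about 10.9. It stays where it is left and takes about 4 N at the pin to turn, a few N more once the jaw presses
- hub (a point): point on the crank's turning axis (the screw axis) at the level of the pin's foot. Its z axis is the screw axis, pointing up out of the vise; its x axis points from the hub to the pin
- pin_foot (a point): foot of the bare steel crank pin: on its centre line, on the upper face of the crank arm (24 mm wide, 12 mm thick), 55 mm from hub. z runs along the pin, up from the arm, parallel to the screw; x points out from the hub. The pin is round, 14 mm thick, 55 mm long, its last 10 mm tapered to 8 mm. The hub boss (32 mm wide) rises 8 mm above the arm's face
- sleeve: loose grip: dark-wood tube, 32 mm outside, 18 mm bore right through, 85 mm long, 56 to 98 g, upright on the bench to the left or right of the vise. Origin: centre of its lower end; z up its axis. Home on the pin, its lower end rests on the crank arm (origin at pin_foot); it turns freely on the pin, so the hand can carry it round without turning
- jaw: wooden face plate (80 x 42 x 8 mm) of the moving jaw, backed by a block of black rubber that acts as a spring of about 6 N per mm and gives up to 13 mm. Origin: centre of the pressing face that looks down at the block; z along the screw axis, up away from the block
- former: light-wood forming block with a domed nose, loose, already resting in the vise on the lower jaw and the bed; 60 mm long along the screw, 66 mm wide. Origin: about the centre of the face on the lower jaw; z along the screw, up to the moving jaw, which presses the face 60 mm along z. Free gap = jaw origin along z from this origin, less 60 mm
- mandrel: solid dark-wood cylinder 44 mm thick, 100 mm tall, without a hole, standing; origin at its foot; bystander
- beaker: open copper cup 72 mm wide, 85 mm tall; origin at its foot; bystander
- jar: glass jar with steel cap, 70 mm wide, 90 mm tall; origin at its foot; bystander
- pliers: pliers with black handles, 165 mm long, lying on the bench; bystander
Not all that is in view belongs to the job. Leave any pink or red look-alike of the former alone.

How it is judged:
On the way, in this order (a step that is already met when the one before it is completed fails the run):
1. the sleeve is home on the crank pin, before the jaw presses the block (distance between sleeve and pin_foot below 0.008 m and angle between the z axis of sleeve and the z axis of pin_foot, either way round below 0.15 rad and contact force between jaw and former below 1 N), for 0.2 s.
2. the jaw presses the forming block firmly (over 12 N) with the sleeve on the pin (distance between sleeve and pin_foot below 0.008 m and angle between the z axis of sleeve and the z axis of pin_foot, either way round below 0.15 rad and contact force between jaw and former above 12 N), for 0.2 s.
At the end, for the whole second after the job is handed in: The sleeve is left at rest home on the pin (its lower end within 8 mm of the pin's foot, axes within 0.15 rad), and the jaw presses the forming block with 12 to 65 N (about 0.6 to 3.1 rad of crank past first touch), the block still square (0.12 rad) in its place in the vise (within 15 mm) (all of step 2 and contact force between jaw and former below 65 N and distance of former from where it was at the start of the episode below 0.015 m and angle between the z axis of former and the z axis of jaw, either way round below 0.12 rad and linear speed of sleeve below 0.02 m/s).
It fails at once if the forming block is crushed (jaw force over 65 N) (contact force between jaw and former above 65 N).
It fails at once if a bystander on the bench is shifted by more than 40 mm (distance of any of mandrel, beaker, jar, pliers from where it was at the start of the episode above 0.04 m).
It also fails if it takes over 70 s, if anything falls off the work surface, if the arm or the gripper's body presses on something with over 40 N, if the wrist force passes 120 N, or if a joint passes its speed limit or range.

## Working session

There is one attempt and no reset: what is moved stays moved. The work goes in short steps, Python scripts to look and compute and a shell command to move; the robot and the scene stay as the last step left them, time stands still between calls to the robot, and variables do not carry over. Pictures are saved under pics/ and viewed, at most 10 in all, crops included, and the job is handed in when it is done.

```bash
mkdir -p pics; ls
cat > h.py <<'E'
import numpy as np, cv2
from workcell import robot
def K(n):
    c=robot.camera_info(n); f=200/np.tan(np.radians(c['fovy'])/2)
    return np.array([[f,0,c['cx']],[0,f,c['cy']],[0,0,1]]),np.array(c['dist_coeffs'],float),np.array(c['extrinsics'])
def cloud(n,d):
    k,dc,E=K(n); v,u=np.mgrid[:400,:640]
    p=cv2.undistortPoints(np.stack([u,v],-1).reshape(-1,1,2).astype(np.float64),k,dc).reshape(400,640,2)
    P=np.stack([p[...,0]*d,-p[...,1]*d,-d],-1)
    W=(P-E[:3,3])@E[:3,:3]
    W[d<=0]=np.nan
    return W
def proj(n,pts):
    k,dc,E=K(n); c=np.atleast_2d(pts)@E[:3,:3].T+E[:3,3]; c=c*[1,-1,-1]
    return cv2.projectPoints(c.reshape(-1,1,3).astype(float),np.zeros(3),np.zeros(3),k,dc)[0].reshape(-1,2)
E
python3 - <<'E'
from h import *
for n in('top','side'):
    im,d=robot.get_image(n); cv2.imwrite(f'pics/{n}0.png',im); np.save(n+'0.npy',d); 
    np.save(n+'0im.npy',im); print(K(n))
s=robot.observe(); print(s, robot.pinch_z)
E
```

```text
pics
(array([[361.67183542,   0.        , 318.23509345],
       [  0.        , 361.67183542, 199.28318997],
       [  0.        ,   0.        ,   1.        ]]), array([-0.02674519,  0.        ,  0.        ,  0.        ,  0.        ]), array([[ 0.02213198, -0.9997511 , -0.00281139,  0.00893563],
       [ 0.99900928,  0.02200679,  0.03868029, -0.60613528],
       [-0.03860879, -0.00366468,  0.99924768, -1.23344968],
       [ 0.        ,  0.        ,  0.        ,  1.        ]]))
(array([[376.3810289 ,   0.        , 321.57598461],
       [  0.        , 376.3810289 , 199.7897481 ],
       [  0.        ,   0.        ,   1.        ]]), array([0.00662344, 0.        , 0.        , 0.        , 0.        ]), array([[ 0.80431131, -0.59390821, -0.01887719, -0.49072785],
       [ 0.35297773,  0.45198819,  0.81921511, -0.35744288],
       [-0.47800632, -0.66556721,  0.57317559, -0.7786284 ],
       [ 0.        ,  0.        ,  0.        ,  1.        ]]))
{'clock': 0.1, 'joint_pos': array([ 1.08343198e+00,  1.24432551e-01,  1.65154777e+00, -2.90709429e-05,
        1.36747031e+00, -8.25712686e-02]), 'joint_velocities': array([ 0.00062792, -0.0020234 , -0.00207524,  0.00216028, -0.00131464,
       -0.00072976]), 'joint_efforts': array([ 4.96130087e-04, -4.18883121e+01, -3.61095572e+01,  7.77282729e-02,
        4.61774517e-02, -5.40083408e-05]), 'tool_pos': array([0.25573361, 0.59694861, 0.2135086 ]), 'eef_rot': array([-6.31406350e-01, -3.07698107e+00,  2.81292581e-03]), 'force': array([-0.4758366 , -0.33533749, -0.23380617]), 'ft_torque': array([-0.02795107, -0.0466444 , -0.00579158]), 'finger_force': 0.0, 'grip_width': 0.09477136730432723} 0.0188
```

View pics/top0.png

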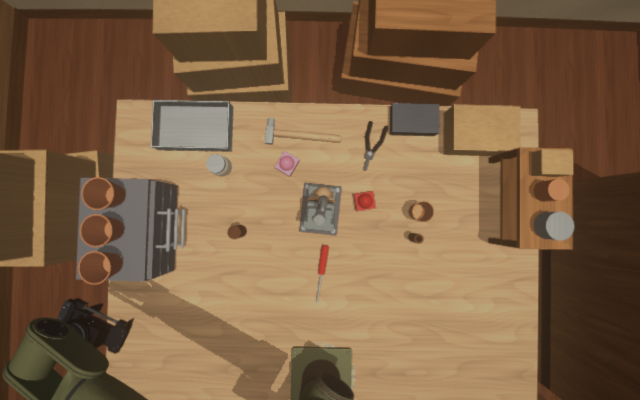

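View pics/side0.png

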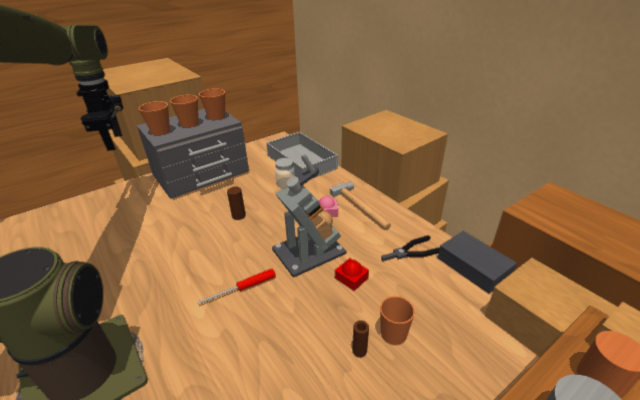

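Top view: the sleeve (thin, hollow) is at about (415,238) and the mandrel at (237,231). The vise is at (320,208), the beaker at (421,211), the jar at (217,165) and the pliers at (374,145). In the side view the sleeve is at (360,338) and the crank at about (290,172).

Run:
```python
from h import *
for n,(x,y,w,h) in dict(top=(290,170,64,80),side=(260,140,100,140)).items():
    im=np.load(n+'0im.npy'); c=cv2.resize(im[y:y+h,x:x+w],None,fx=400/w if 0 else 6 if n=='top' else 4,fy=6 if n=='top' else 4,interpolation=cv2.INTER_CUBIC)
    cv2.imwrite(f'pics/{n}c.png',c)
a,b=cv2.imread('pics/topc.png'),cv2.imread('pics/sidec.png')
H=max(a.shape[0],b.shape[0]); o=np.zeros((H,a.shape[1]+b.shape[1],3),np.uint8); o[:a.shape[0],:a.shape[1]]=a;o[:b.shape[0],a.shape[1]:]=b
cv2.imwrite('pics/c0.png',o); print(o.shape)
for n in('top','side'):
    W=cloud(n,np.load(n+'0.npy'))
    if n=='top':
        for nm,(u,v) in dict(sleeve=(415,238),mandrel=(237,231),beaker=(421,211)).items():
            B=W[v-16:v+17,u-16:u+17].reshape(-1,3); B=B[(B[:,2]>.02)&(B[:,2]<.12)]
            print(nm,len(B),np.nanmin(B,0),np.nanmax(B,0),B[B[:,2]>np.nanmax(B[:,2])-.012].mean(0))
    np.save(n+'W.npy',W)
W=np.load('topW.npy')
print('bench z',np.nanmedian(W[260:300,340:400,2]))
# sleeve in side
W=np.load('sideW.npy'); B=W[315:362,345:375].reshape(-1,3); B=B[(B[:,2]>.01)&(B[:,2]<.1)]
print('side sleeve',B.min(0),B.max(0),B[B[:,2]>.08].mean(0))
# high points of vise
for n in('top','side'):
    W=np.load(n+'W.npy'); 
    m=(W[...,0]>.45)&(W[...,0]<.75)&(abs(W[...,1])<.1)&(W[...,2]>.19)
    v,u=np.nonzero(m); P=W[m]; i=np.argsort(-P[:,2])
    print(n,len(P)); print(np.c_[u[i],v[i],(P[i]*1000).round()].astype(int)[:60:2 if n=='side' else 1].tolist())
```

```text
(560, 784, 3)
sleeve 114 [ 0.4684482  -0.32564826  0.0200979 ] [ 0.53695893 -0.29041033  0.08943089] [ 0.48696524 -0.30516135  0.08401813]
mandrel 212 [0.46942804 0.2676225  0.02131083] [0.51279974 0.31162305 0.10471   ] [0.49145273 0.28911762 0.10014674]
beaker 263 [ 0.53668686 -0.35108965  0.0201179 ] [ 0.6051344  -0.28480244  0.0888429 ] [ 0.57267615 -0.32181252  0.08383495]
bench z 0.0003489619511003589
side sleeve [ 0.46833939 -0.32176332  0.01009728] [ 0.4996194  -0.28928299  0.08856676] [ 0.48360409 -0.30609457  0.08492071]
top 819
[[322, 208, 572, 11, 317], [322, 210, 566, 11, 316], [322, 209, 569, 11, 315], [323, 210, 566, 8, 314], [321, 210, 566, 13, 313], [323, 209, 569, 8, 313], [323, 208, 572, 8, 313], [323, 207, 574, 8, 312], [324, 209, 569, 6, 312], [321, 208, 572, 13, 312], [324, 208, 572, 6, 312], [321, 209, 569, 13, 311], [322, 207, 574, 11, 311], [324, 210, 567, 6, 310], [321, 207, 574, 14, 309], [321, 206, 577, 14, 308], [325, 208, 572, 3, 308], [324, 206, 577, 6, 307], [322, 206, 577, 11, 307], [324, 207, 574, 6, 307], [325, 207, 575, 3, 306], [320, 208, 572, 16,
[... 1035 characters left out ...]
04, 154, 573, 8, 315], [301, 154, 567, 13, 315], [304, 155, 571, 6, 314], [303, 155, 571, 9, 313], [305, 156, 572, 4, 312], [304, 156, 572, 7, 311], [302, 157, 566, 7, 310], [304, 157, 570, 5, 310], [305, 157, 573, 6, 308], [305, 158, 571, 3, 308], [304, 158, 570, 5, 307], [302, 158, 567, 9, 306], [303, 158, 570, 9, 305], [303, 159, 568, 6, 305], [302, 159, 568, 11, 302], [307, 159, 578, 4, 302], [305, 160, 572, 4, 302], [303, 160, 569, 9, 300], [307, 160, 577, 4, 300], [307, 161, 576, 2, 298], [306, 161, 575, 4, 298], [304, 161, 571, 7, 298], [303, 161, 571, 11, 296], [306, 162, 575, 5, 295], [309, 161, 584, 5, 294], [308, 162, 580, 3, 294], [309, 162, 583, 4, 292], [308, 163, 580, 3, 291]]
```

View pics/c0.png

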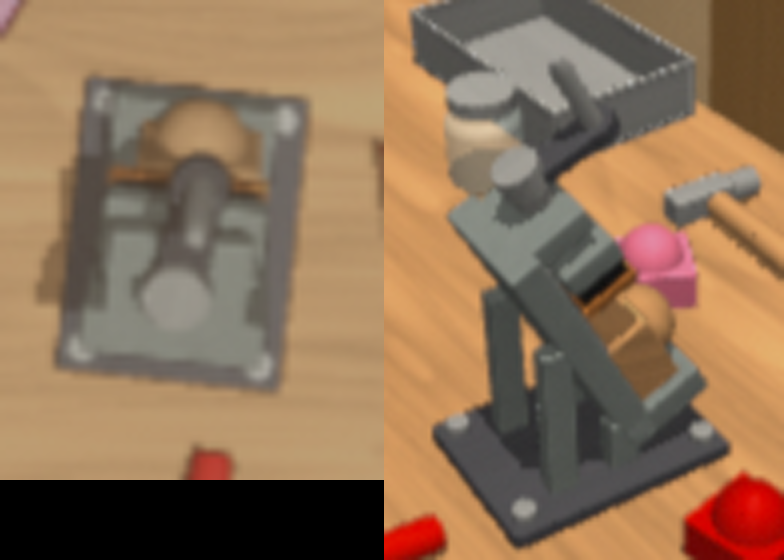

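The pin points to the far side of the hub, towards +x. In the top view its tip is near (322,209) and the boss is near (319,220). The jaw is about 20 mm or more clear of the block. Next I'll fit the geometry.

```bash
cat > fit.py <<'E'
from h import *
from scipy.optimize import least_squares
T,S=np.load('topW.npy'),np.load('sideW.npy')
m=(abs(T[...,0]-.58)<.15)&(abs(T[...,1])<.1)&(T[...,2]>.006)&(T[...,2]<.02)
P=T[m][:,:2]; r=cv2.minAreaRect((P*1000).astype(np.float32)); print('plate',r,len(P), np.nanmedian(T[m][:,2]))
E
cat fit.py > /tmp/a.py
cat >> /tmp/a.py <<'E'
A=np.concatenate([T.reshape(-1,3),S.reshape(-1,3)])
b=T[216:224,315:324].reshape(-1,3);print((b*1000).round().astype(int)[::3].tolist())
b=S[178:188,384//4+0:10] if 0 else S[178:188,286:298]; print((b.reshape(-1,3)*1000).round().astype(int)[::5].tolist())
E
PYTHONPATH=. python3 /tmp/a.py
```

```text
Traceback (most recent call last):
  File "h.py", line 1, in <module>
    import numpy as np, cv2
ModuleNotFoundError: No module named 'cv2'
```

```bash
cp /tmp/a.py a.py; python3 a.py
```

```text
plate ((580.5835571289062, -0.7129287719726562), (198.32305908203125, 295.9729309082031), 89.86962127685547) 571 0.01364801494525627
[[550, 29, 247], [550, 21, 250], [550, 13, 251], [547, 29, 253], [547, 21, 250], [548, 13, 252], [544, 29, 248], [545, 21, 251], [545, 13, 252], [542, 29, 251], [542, 21, 250], [542, 13, 249], [539, 29, 250], [539, 21, 249], [539, 12, 248], [536, 29, 247], [536, 21, 245], [536, 12, 246], [533, 29, 243], [533, 21, 248], [533, 12, 243], [530, 29, 241], [530, 21, 242], [531, 12, 247]]
[[700, 329, 46], [543, 26, 252], [550, 14, 255], [539, 29, 250], [546, 18, 252], [535, 32, 247], [542, 20, 250], [549, 8, 254], [538, 23, 247], [544, 10, 251], [533, 25, 245], [540, 13, 248], [700, 331, 24], [534, 12, 249], [542, 3, 250], [531, 16, 245], [536, 2, 250], [527, 20, 241], [532, 5, 247], [545, 3, 243], [529, 10, 243], [539, 3, 243], [545, 47, 215], [535, 5, 240]]a.py:8: RuntimeWarning: invalid value encountered in cast
  b=S[178:188,384//4+0:10] if 0 else S[178:188,286:298]; print((b.reshape(-1,3)*1000).round().astype(int)[::5].tolist())
```

```bash
cat > a.py <<'E'
from h import *
from scipy.optimize import least_squares
T,S=np.load('topW.npy'),np.load('sideW.npy')
c=np.array([(95,78),(308,98),(278,390),(58,368)])/6+[290,170]-.5
k,dc,E=K('top'); q=cv2.undistortPoints(c.reshape(-1,1,2),k,dc).reshape(-1,2)
R=E[:3,:3]; o=-R.T@E[:3,3]; d=np.c_[q[:,0],-q[:,1],-np.ones(4)]@R
C=o+d*((.012-o[2])/d[:,2])[:,None]; print('corners',C.round(4).tolist(),'centre',C.mean(0))
v=C[0]-C[3]+C[1]-C[2]; w=C[0]-C[1]+C[3]-C[2]
y1=np.arctan2(v[1],v[0]);y2=np.arctan2(-w[0],w[1]);print('yaw',y1,y2,'size',np.linalg.norm(v)/2,np.linalg.norm(w)/2)
yaw=(y1+y2)/2
# axes
z=np.array([-np.sin(.45)*np.cos(yaw),-np.sin(.45)*np.sin(yaw),np.cos(.45)]); print('zaxis',z)
def pts(W,n): 
    m=(W[...,0]>.555)&(W[...,0]<.62)&(abs(W[...,1]-.01)<.025)&(W[...,2]>.277); return W[m]
A=[pts(T,0),pts(S,0)]
Lp=lambda s: np.where(s>.045,.007-(s-.045)*.3,.007)
def res(p,Q):
    e=Q-p; s=e@z; r=np.linalg.norm(e-np.outer(s,z),axis=1); s_=np.clip(s,0,.055)
    side=r-Lp(s_); cap=s-.055
    return np.where(side>cap,side,cap)   # sdf-like
for nm,Q in (('top',A[0]),('side',A[1]),('both',np.concatenate(A))):
    f=least_squares(res,np.array([.57,.01,.317])-z*.055,args=(Q,),loss='soft_l1',f_scale=.002)
    print(nm,len(Q),'foot',f.x.round(4),'tip',(f.x+z*.055).round(4),'rms',np.sqrt((f.fun**2).mean()))
F=f.x
# boss
xv=np.array([np.cos(yaw),np.sin(yaw),0]); yv=np.array([-np.sin(yaw),np.cos(yaw),0]); ux=np.cross(yv,z)
for W in(T,S):
    m=(abs(W[...,0]-.54)<.04)&(abs(W[...,1]-.015)<.04)&(W[...,2]>.225)
    Q=W[m]-F; s=Q@z; a=Q@ux; b=Q@yv
    t=(a<-.030)&(a>-.09)&(s>-.05); h=np.histogram(s[t],np.arange(-.05,.03,.002)); print(h[0],np.round(h[1][0],3))
    t=t&(abs(s-np.median(s[t]))<.003)
    cc=cv2.minEnclosingCircle((np.c_[a,b][t]*1e3).astype(np.float32)); print('boss top s',np.median(s[t]),'mean a,b',a[t].mean(),b[t].mean(),cc)
print('ux',ux,'yv',yv); np.savez('geo.npz',F=F,z=z,ux=ux,yv=yv)
E
python3 a.py
```

```text
corners [[0.6627, 0.0681, 0.012], [0.6539, -0.0545, 0.012], [0.4863, -0.0407, 0.012], [0.496, 0.0853, 0.012]] centre [0.57471487 0.0145467  0.012     ]
yaw -0.09272552369214561 -0.07456677327308732 size 0.16788687345106476 0.12468136060358921
zaxis [-0.43344476  0.03634078  0.9004471 ]
top 48 foot [0.5909 0.0079 0.2643] tip [0.567  0.0099 0.3138] rms 0.000776790154468758
side 87 foot [0.5928 0.0091 0.2661] tip [0.5689 0.0111 0.3156] rms 0.00092994048851672
both 135 foot [0.592  0.0088 0.2652] tip [0.5681 0.0108 0.3147] rms 0.0012094442785977593
[ 0  0  0  0  0  0  0  0  0  0  0  0  2 11  2  1  0  0  0  1  1  1  0 10
 15 13  9 13 45 29  4  0  0  0  0  0  0  0  0] -0.05
boss top s 0.00728669967820395 mean a,b -0.05415245665033902 0.0046102969549922795 ((-55.31858444213867, 5.4086594581604), 15.994996070861816)
[ 0  0  0  0  0  0  0  0  0  0  0  2  8 14  4  1  5  5  1  4 10 14  9 12
 18 21  9  8 33 56  5  0  0  0  0  0  0  0  0] -0.05
boss top s 0.00033328152430460456 mean a,b -0.04425550521117787 -0.0027053118830722062 ((-48.13448715209961, 0.6687032580375671), 20.591508865356445)
ux [ 0.89729887 -0.07523113  0.43496553] yv [0.08354864 0.9965037  0.        ]
```

```bash
cat > gap.py <<'E'
from h import *
g=np.load('geo.npz'); F,z,ux,yv=[g[k] for k in('F','z','ux','yv')]; H=F-.0547*ux+.0055*yv
def gap(W,im):
    Q=W-H; s,a,b=Q@z*1e3,Q@ux*1e3,Q@yv*1e3
    hsv=cv2.cvtColor(im,cv2.COLOR_BGR2HSV)
    wood=(hsv[...,0]>5)&(hsv[...,0]<25)&(hsv[...,1]>70)
    m=wood&(a>-40)&(a<90)&(abs(b)<48)&(s>-220)&(s<-40)&(W[...,2]>.03)
    return m,s,a,b,hsv
if __name__=='__main__':
    im,d=np.load('side0im.npy'),np.load('side0.npy'); W=cloud('side',d); m,s,a,b,hsv=gap(W,im)
    v,u=np.nonzero(m); i=np.lexsort((u,v))
    for r in sorted(set(v))[::2]:
        j=v==r; print(r,[f'{uu}:{s[r,uu]:.0f},{a[r,uu]:.0f},{b[r,uu]:.0f},{hsv[r,uu,1]}' for uu in u[j][::2]])
E
python3 gap.py
```

```text
195 ['313:-56,22,-18,110']
197 ['315:-54,21,-30,103']
199 ['317:-56,21,-38,91']
206 ['319:-83,16,-34,110', '321:-87,20,-36,147']
208 ['318:-82,11,-38,106', '320:-89,15,-37,181', '322:-88,19,-42,167']
210 ['316:-86,4,-36,96', '318:-88,8,-38,188', '320:-93,12,-38,185']
212 ['314:-86,-3,-37,131', '316:-88,1,-39,188', '318:-93,5,-39,180', '320:-139,15,1,146', '322:-140,19,-3,140', '324:-142,23,-6,140', '326:-145,28,-8,135']
214 ['307:-89,-19,-23,132', '309:-81,-16,-35,99', '312:-86,-10,-38,170', '314:-91,-6,-37,183', '316:-95,-2,-38,179', '318:-135,7,-3,143', '320:-138,11,-5,140', '322:-139,15,-10,141', '324:-141,19,-12,139', '326:-142,23,-16,140', '328:-148,28,-16,140']
216 ['308:-97,-20,-23,111', '310:-89,-17,-35,177', '312:-89,-13,-40,184', '314:-94,-9,-39,179', '316:-136,-0,-4,141', '318:-133,3,-11,138', '320:-131,7,-18,132', '322:-141,12,-13,138', '324:-143,16,-16,140', '326:-145,20,-19,140', '328:-147,24,-21,141', '330:-155,29,-19,138']
218 ['309:-93,-22,-35,98', '311:-93,-18,-39,174', '313:-132,-10,-6,153', '315:-133,-6,-10,139', '317:-134,-2,-13,138', '319:-131,1,-21,140', '321:-
[... 1211 characters left out ...]
9', '330:-172,8,-37,120']
230 ['317:-139,-24,-42,92', '319:-149,-19,-37,141', '322:-158,-13,-36,139', '324:-162,-9,-37,139', '326:-168,-4,-37,138', '328:-174,1,-35,139', '330:-176,5,-38,140']
232 ['319:-154,-23,-38,117', '321:-161,-18,-36,139', '323:-166,-14,-37,140', '325:-171,-9,-37,141', '327:-174,-5,-39,140', '329:-178,-1,-40,138', '331:-187,4,-37,138', '338:-198,19,-43,79']
234 ['320:-163,-23,-37,93', '322:-169,-19,-37,138', '324:-174,-15,-37,138', '326:-177,-11,-39,141', '328:-184,-6,-38,140', '330:-189,-2,-39,126']
236 ['322:-175,-22,-37,123', '324:-180,-18,-37,139', '326:-187,-13,-36,141', '328:-191,-9,-37,117']
238 ['323:-183,-23,-37,93', '325:-186,-19,-40,126', '338:-214,9,-46,96']
```

Measured positions:
- Sleeve: (0.485, -0.3055).
- Pin foot: (0.592, 0.009, 0.265).
- Free gap: about 38 mm, so the crank is near 0 and about two full turns are needed.

Next I'll move over to the sleeve.

```bash
python3 -m handwheel '[0.5,-0.5,0,0.08,1,-1,0,0.16,1,-1,0,0.16]' 1
for i in 1 2 3 4 5 6 7; do :; done
python3 -m handwheel '[0,-0.5,0,0,0,-1,0,0]'
python3 -m handwheel '[0,-0.5,0,0,0,-1,0,0]'
python3 -m handwheel '[0,-0.5,0,0,0,-1,0,0]'
python3 -m handwheel '[0,-0.5,0,0,0,-1,0,0]'
python3 -m handwheel '[0,-0.5,0,0,0,-1,0,0]'
python3 -m handwheel '[0,-0.5,0,0,0,-1,0,0]'
python3 -m handwheel '[0,-0.5,0,0,0,-1,0,0,0,-1,0,0]'
python3 -m handwheel '[0.5,-0.5,0,0,1,-1,0,0,1,-1,0,0,1,-1,0,0,1,-1,0,0]'
```

```text
clock: 0.48
tool_pos: [0.3578, 0.4951, 0.2141]
eef_rot: [-0.138, -3.138, 0.002]
force: [-0.2, 0.3, 0.3]
grip_width: 0.0952
finger_force: 0.0
clock: 0.72
tool_pos: [0.3556, 0.3965, 0.2141]
eef_rot: [-0.134, -3.138, 0.001]
force: [1.2, -0.9, -0.6]
grip_width: 0.0951
finger_force: 0.0
clock: 0.98
tool_pos: [0.3554, 0.2964, 0.2144]
eef_rot: [-0.133, -3.138, -0.0]
force: [0.5, -0.7, 0.3]
grip_width: 0.0951
finger_force: 0.0
clock: 1.23
tool_pos: [0.3555, 0.1965, 0.2145]
eef_rot: [-0.133, -3.139, -0.0]
force: [1.1, 0.0, 0.3]
grip_width: 0.0952
finger_force: 0.0
clock: 1.48
tool_pos: [0.3556, 0.0965, 0.2146]
eef_rot: [0.133, 3.138, 0.001]
force: [1.1, -0.1, 0.3]
grip_width: 0.0955
finger_force: 0.0
clock: 1.72
tool_pos: [0.3557, -0.0035, 0.2146]
eef_rot: [0.133, 3.138, 0.001]
force: [1.1, -0.2, 0.5]
grip_width: 0.095
finger_force: 0.0
clock: 1.98
tool_pos: [0.3559, -0.1037, 0.2147]
eef_rot: [0.134, 3.138, 0.0]
force: [0.6, 0.3, -0.3]
grip_width: 0.0953
finger_force: 0.0
clock: 2.35
tool_pos: [0.3557, -0.2044, 0.2144]
eef_rot: [-0.142, -3.138, -0.001]
force: [0.1, 0.6, -0.4]
grip_width: 0.0949
finger_force: 0.0
clock: 2.98
tool_pos: [0.4555, -0.301, 0.2148]
eef_rot: [-0.132, -3.139, -0.001]
force: [0.3, 0.3, 0.7]
grip_width: 0.0953
finger_force: 0.0
```

```bash
python3 -m handwheel '[0.3,-0.05,-0.3,0,0.3,-0.05,-0.8,0,0.3,-0.05,-0.8,0]'
python3 -m handwheel '[0,0,-0.4,0,0,0,-0.89,0,0,0,-0.89,0,0,0,-0.89,0]'
python3 -m handwheel '[0,0,0,0,0,0,0,0,0,0,0,0,0,0,0,0,0,0,0,0,0,0,0,0]' 0 12
python3 -m handwheel '[0,0,0,0,0,0,0,0,0,0,0.2,0,0,0,0.5,0,0,0,1,0,0,0,1,0,0,0,1,0]'
```

```text
clock: 3.35
tool_pos: [0.4829, -0.3044, 0.1307]
eef_rot: [-0.132, -3.132, -0.008]
force: [-1.0, -0.2, -0.0]
grip_width: 0.0951
finger_force: 0.0
clock: 3.85
tool_pos: [0.4874, -0.3085, 0.049]
eef_rot: [0.133, 3.135, -0.004]
force: [0.4, -0.6, -0.2]
grip_width: 0.0951
finger_force: 0.0
clock: 4.6
tool_pos: [0.4859, -0.3075, 0.0455]
eef_rot: [-0.133, -3.139, -0.0]
force: [-0.3, -0.2, -0.2]
grip_width: 0.0401
finger_force: 0.0
clock: 5.48
tool_pos: [0.486, -0.3075, 0.1463]
eef_rot: [0.133, 3.138, -0.001]
force: [1.0, 0.2, -1.8]
grip_width: 0.0311
finger_force: 12.0
```

```bash
python3 -m handwheel '[0,0,0.4,0,0,0,0.8,0,0,0,1,0]'
python3 -m handwheel '[0,0,0.4,0,0,0,0.8,0,0,0,1,0]'
python3 -m handwheel '[0,0.3,0.3,0,0.2,0.6,0.6,0,0.3,1,0.6,0]'
python3 -m handwheel '[0.2,0.3,0,0,0.4,0.6,0,0,0.46,1,0,0]'
python3 -m handwheel '[0,0.3,0,0,0,0.6,0,0,0.1,0.9,0,0,0.1,1,0,0,0.1,1,0,0,0.1,1,0,0,0.1,1,0,0]'
python3 - <<'E'
from h import *
o=robot.observe(); t=o['tool_pos']; print(t)
for n in('top','side'):
    im,d=robot.get_image(n); W=cloud(n,d)
    m=(np.linalg.norm(W[...,:2]-t[:2],axis=2)<.03)&(W[...,2]<t[2]-.003)&(W[...,2]>t[2]-.07)
    P=W[m]; print(n,len(P))
    if len(P): 
        print(P.min(0),P.max(0))
        for lo in np.arange(-.06,0,.01):
            Q=P[(P[:,2]-t[2]>lo)&(P[:,2]-t[2]<lo+.01)]
            if len(Q): print(round(lo,3),len(Q),Q.mean(0)-t,np.ptp(Q,axis=0))
    c=im[60:230,230:400] ; cv2.imwrite(f'pics/b{n}.png',cv2.resize(c,None,fx=2.35,fy=2.35))
cv2.imwrite('pics/b.png',np.hstack([cv2.imread('pics/btop.png'),cv2.imread('pics/bside.png')]))
E
```

```text
clock: 5.85
tool_pos: [0.4861, -0.3076, 0.2466]
eef_rot: [0.133, 3.138, -0.001]
force: [-0.2, 0.0, -1.1]
grip_width: 0.0313
finger_force: 12.0
clock: 6.22
tool_pos: [0.4862, -0.3077, 0.3466]
eef_rot: [0.133, 3.138, -0.001]
force: [0.1, 0.1, -0.5]
grip_width: 0.0316
finger_force: 12.0
clock: 6.6
tool_pos: [0.5169, -0.2072, 0.4068]
eef_rot: [0.135, 3.137, -0.001]
force: [0.3, -1.0, -1.4]
grip_width: 0.031
finger_force: 12.0
clock: 6.98
tool_pos: [0.5624, -0.1066, 0.4026]
eef_rot: [-0.134, -3.134, -0.002]
force: [0.9, -0.4, -0.6]
grip_width: 0.0312
finger_force: 12.0
clock: 7.85
tool_pos: [0.5719, -0.0084, 0.4056]
eef_rot: [-0.135, -3.139, 0.0]
force: [-0.0, -0.3, -0.7]
grip_width: 0.0311
finger_force: 12.0
[ 0.57189075 -0.00842846  0.4055854 ]
top 0
side 251
[ 0.55237695 -0.02592249  0.3609498 ] [ 0.58310793 -0.0012314   0.40230734]
-0.05 20 [-0.00742151 -0.01007628 -0.04192596] [0.02367191 0.02124497 0.00443806]
-0.04 57 [-0.0079684  -0.01076888 -0.03518849] [0.02468393 0.01956786 0.00963524]
-0.03 63 [-0.00808236 -0.01049548 -0.02502213] [0.0280788  0.02448787 0.00982204]
-0.02 65 [-0.00780134 -0.01021852 -0.01489407] [0.02776889 0.02454451 0.0096154 ]
-0.01 46 [-0.00769771 -0.0103256  -0.00641684] [0.02894389 0.02243114 0.00602902]
```

View pics/b.png

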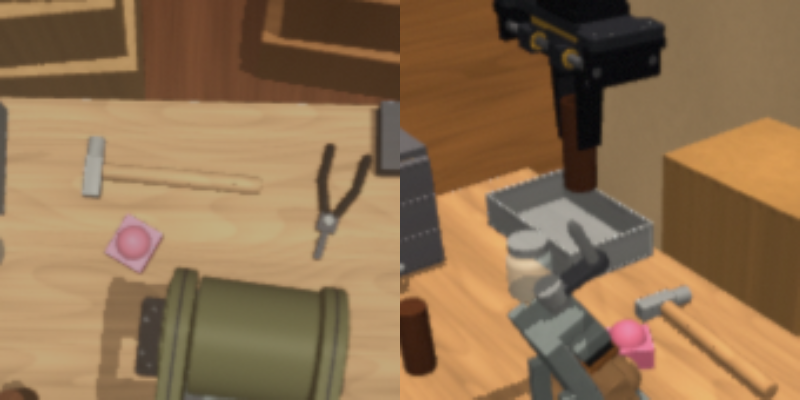

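The sleeve hangs upright and centred in the grip, with its lower end 45 mm below the TCP. The pin is just below it to the left. Now I'll align it and lower it over the tip.

```bash
python3 -m handwheel '[0.01,0.2,0,0,0.01,0.2,0,0,0.01,0.2,0,0,0.01,0.2,-0.2,0,0.01,0.2,-0.4,0,0.01,0.2,-0.4,0,0.01,0.2,-0.4,0]'
python3 -m handwheel '[0,0,-0.05,0,0,0,-0.1,0,0,0,-0.15,0,0,0,-0.17,0,0,0,-0.17,0,0,0,-0.17,0]'
python3 - <<'E'
from h import *
print(robot.observe()['tool_pos'])
im,d=robot.get_image('side'); cv2.imwrite('pics/d.png',cv2.resize(im[90:210,240:370],None,fx=4.5,fy=4.5,interpolation=cv2.INTER_CUBIC))
E
```

```text
clock: 8.82
tool_pos: [0.5729, 0.0123, 0.3654]
eef_rot: [-0.133, -3.138, -0.0]
force: [-0.2, 1.3, -0.6]
grip_width: 0.0311
finger_force: 12.0
clock: 9.57
tool_pos: [0.5733, 0.0122, 0.3488]
eef_rot: [0.133, 3.138, -0.001]
force: [1.2, -1.3, -1.6]
grip_width: 0.0309
finger_force: 12.0
[0.57325641 0.01217881 0.34878255]
```

View pics/d.png

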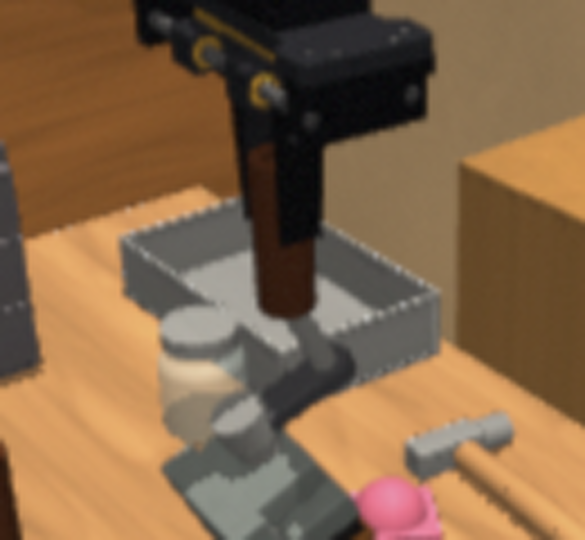

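The lower end of the sleeve is over the pin tip with no contact force. Next I'll tilt it about the pads with a lighter grip.

```bash
python3 -m handwheel '[-0.04,0,-0.01,0,-0.08,0,-0.02,0,-0.12,0,-0.03,0,-0.16,0,-0.04,0,-0.2,0,-0.05,0,-0.24,0,-0.06,0,-0.26,0,-0.06,0,-0.26,0,-0.06,0]' 0 7
python3 -m handwheel '[0.03,0,-0.06,0,0.06,0,-0.12,0,0.06,0,-0.12,0]'
python3 - <<'E'
from h import *
o=robot.observe();print(o['tool_pos'],o['ft_torque'])
im,d=robot.get_image('side'); cv2.imwrite('pics/e.png',cv2.resize(im[90:210,240:370],None,fx=4.5,fy=4.5,interpolation=cv2.INTER_CUBIC))
E
```

```text
clock: 10.62
tool_pos: [0.5467, 0.0124, 0.3425]
eef_rot: [-0.133, -3.138, 0.0]
force: [0.1, -0.3, -0.6]
grip_width: 0.0308
finger_force: 7.0
clock: 11.0
tool_pos: [0.553, 0.0124, 0.3295]
eef_rot: [-0.133, -3.137, 0.0]
force: [0.2, 0.3, -1.5]
grip_width: 0.0305
finger_force: 7.0
[0.55299889 0.01241992 0.32945802] [-0.00899352 -0.04841701  0.00271869]
```

View pics/e.png

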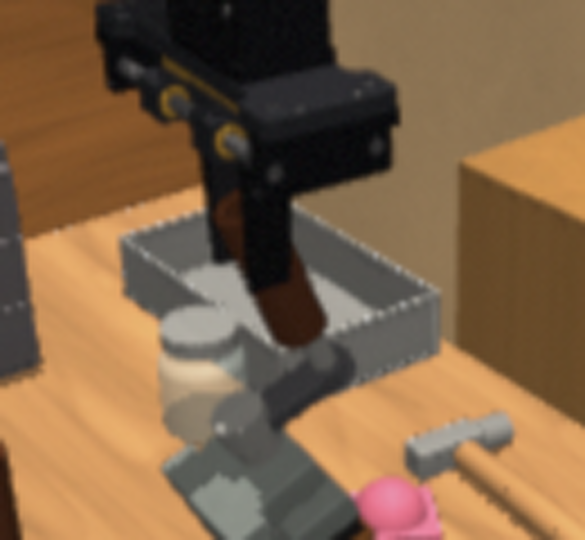

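The sleeve has tilted and is sliding on the pin. Now I'll take it home.

```bash
python3 -m handwheel '[0.03,0,-0.06,0,0.06,0,-0.12,0,0.09,-0.01,-0.18,0,0.12,-0.01,-0.24,0,0.12,-0.01,-0.24,0]'
python3 -m handwheel '[0.01,0,-0.02,0,0.02,0,-0.04,0,0.02,0,-0.04,0,0.02,0,-0.04,0]'
python3 - <<'E'
from h import *
g=np.load('geo.npz'); z=g['z']; ux=g['ux']; yv=g['yv']; F=np.array([.5928,.0091,.2661])
o=robot.observe();print(o['tool_pos'],o['force'])
im,d=robot.get_image('side'); W=cloud('side',d); np.save('s1.npy',d); np.save('s1im.npy',im)
hsv=cv2.cvtColor(im,cv2.COLOR_BGR2HSV)
Q=W-F; s=Q@z; r=np.linalg.norm(Q-s[...,None]*z,axis=2)
m=(r<.025)&(s>-.02)&(s<.11)&(hsv[...,1]>100)
print('wood s',np.percentile(s[m],[0,2,5,50,95,98,100]),m.sum())
for lo in np.arange(0,.09,.02):
    t=m&(s>lo)&(s<lo+.02); print(lo,t.sum(),(Q[t]@ux).mean(),(Q[t]@yv).mean())
cv2.imwrite('pics/f.png',cv2.resize(im[90:210,240:370],None,fx=4.5,fy=4.5,interpolation=cv2.INTER_CUBIC))
E
```

```text
clock: 11.68
tool_pos: [0.5648, 0.0115, 0.3059]
eef_rot: [-0.133, -3.137, -0.0]
force: [-0.8, -0.6, -1.8]
grip_width: 0.0307
finger_force: 7.0
clock: 12.18
tool_pos: [0.5667, 0.0113, 0.3048]
eef_rot: [0.133, 3.138, -0.001]
force: [-5.9, -0.5, 5.0]
grip_width: 0.0308
finger_force: 7.0
[0.56670501 0.01134654 0.30480402] [-5.88703246 -0.50143016  5.03903098]
wood s [-0.01146287  0.00382727  0.00509202  0.03655993  0.08619757  0.08698016
  0.10305414] 262
0.0 68 -0.003743724870584379 -0.013182238770271868
0.02 78 -0.0024635529559114662 -0.013313547734329396
0.04 18 -0.0014852792720362858 -0.012275995585151557
0.06 43 -0.005386304845970343 -0.0048996554818271955
0.08 52 -0.001430016583547309 -0.0011612676242191951
```

View pics/f.png

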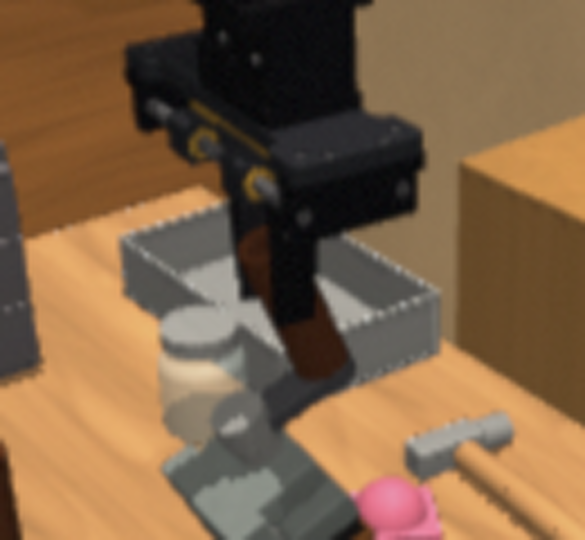

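The sleeve is home: its top is 86 mm above the foot and the arm pushes back with about 5 N. Now I'll work out the winding circle.

Run:
```python
from h import *
g=np.load('geo.npz'); ux,yv=g['ux'],g['yv']
P=lambda f: .0552*(np.cos(f)*ux+np.sin(f)*yv)
for c in range(3):
    f0=-.1-c*2*np.pi/3
    print(','.join(f'{x:.2f}' for i in range(1,9) for x in [*((P(f0-i*np.pi/12)-P(f0))*10),0]))
```

```text
-0.04,-0.14,-0.01,0.00,-0.11,-0.26,-0.04,0.00,-0.21,-0.36,-0.09,0.00,-0.33,-0.42,-0.14,0.00,-0.45,-0.45,-0.20,0.00,-0.58,-0.45,-0.26,0.00,-0.71,-0.40,-0.32,0.00,-0.81,-0.33,-0.38,0.00
-0.09,0.11,-0.05,0.00,-0.14,0.23,-0.08,0.00,-0.17,0.37,-0.10,0.00,-0.16,0.52,-0.10,0.00,-0.12,0.66,-0.08,0.00,-0.05,0.78,-0.05,0.00,0.05,0.87,-0.01,0.00,0.17,0.94,0.04,0.00
0.13,0.03,0.06,0.00,0.26,0.02,0.12,0.00,0.38,-0.02,0.18,0.00,0.49,-0.10,0.24,0.00,0.57,-0.20,0.28,0.00,0.63,-0.33,0.32,0.00,0.66,-0.47,0.34,0.00,0.65,-0.61,0.34,0.00
```

```bash
python3 -m handwheel '[-0.04,-0.14,-0.01,0,-0.11,-0.26,-0.04,0,-0.21,-0.36,-0.09,0,-0.33,-0.42,-0.14,0,-0.45,-0.45,-0.20,0,-0.58,-0.45,-0.26,0,-0.71,-0.40,-0.32,0,-0.81,-0.33,-0.38,0,-0.81,-0.33,-0.38,0]' 0 10
python3 - <<'E'
from h import *
o=robot.observe();print(o['tool_pos'],o['force'])
im,d=robot.get_image('side'); cv2.imwrite('pics/g.png',cv2.resize(im[90:260,230:380],None,fx=3.5,fy=3.5,interpolation=cv2.INTER_CUBIC))
E
```

```text
clock: 13.35
tool_pos: [0.4832, -0.0213, 0.2648]
eef_rot: [-0.133, -3.133, 0.001]
force: [-6.9, -1.0, 8.8]
grip_width: 0.031
finger_force: 10.0
[ 0.48317577 -0.02125556  0.26477319] [-6.93244199 -1.0116302   8.75560453]
```

View pics/g.png

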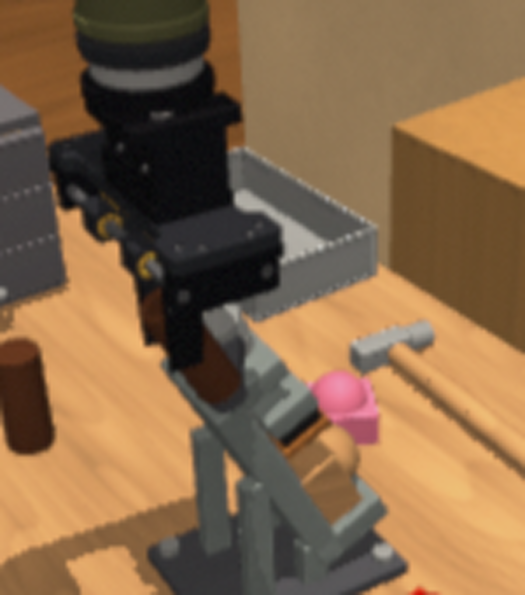

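The sleeve and crank followed the circle (sleeve at about (220,370) in the crop) and forces stayed modest. I'll carry on and finish the first turn.

```bash
python3 -m handwheel '[-0.09,0.11,-0.05,0,-0.14,0.23,-0.08,0,-0.17,0.37,-0.10,0,-0.16,0.52,-0.10,0,-0.12,0.66,-0.08,0,-0.05,0.78,-0.05,0,0.05,0.87,-0.01,0,0.17,0.94,0.04,0,0.17,0.94,0.04,0]'
python3 -m handwheel '[0.13,0.03,0.06,0,0.26,0.02,0.12,0,0.38,-0.02,0.18,0,0.49,-0.10,0.24,0,0.57,-0.20,0.28,0,0.63,-0.33,0.32,0,0.66,-0.47,0.34,0,0.65,-0.61,0.34,0,0.65,-0.61,0.34,0]'
cat > m.py <<'E'
from gap import *
def meas():
    o=robot.observe();print(o['tool_pos'],o['force'])
    im,d=robot.get_image('side'); W=cloud('side',d); m,s,a,b,hsv=gap(W,im)
    j=m&(hsv[...,1]>165)&(b<-35)&(s>-150); f=m&(hsv[...,1]>125)&(hsv[...,1]<148)&(abs(a)<15)&(b>-33)&(b<-15)&(s>-142)
    print('jaw edge s',np.percentile(s[j],[2,10,50,90,98]).round(1),j.sum(),'former',np.median(s[f]),f.sum())
    Q=W-H; t=(hsv[...,1]>100)&(s>-3)&(s<100)&(hsv[...,0]<20)&(hsv[...,2]<120)&(np.hypot(a,b)<90)
    print('sleeve s',np.percentile(s[t],[2,5,95,98]).round(1),a[t].mean(),b[t].mean(),t.sum())
    return im
if __name__=='__main__': meas()
E
python3 m.py
```

```text
clock: 14.52
tool_pos: [0.5017, 0.0733, 0.2689]
eef_rot: [-0.131, -3.135, -0.001]
force: [-2.7, 2.3, 6.5]
grip_width: 0.0306
finger_force: 10.0
clock: 15.65
tool_pos: [0.567, 0.0109, 0.3021]
eef_rot: [-0.134, -3.137, 0.002]
force: [-1.1, -1.9, 2.2]
grip_width: 0.0306
finger_force: 10.0
[0.56696742 0.01089481 0.30208159] [-1.0932307  -1.86871306  2.22915727]
jaw edge s [-116.5 -115.3 -111.8 -109.1 -108.7] 39 former -133.1346402745473 20
sleeve s [ 2.9  5.4 85.9 86.6] 51.71934244418231 -14.494758206987461 269
```

```bash
python3 -m handwheel '[-0.04,-0.14,-0.01,0,-0.11,-0.26,-0.04,0,-0.21,-0.36,-0.09,0,-0.33,-0.42,-0.14,0,-0.45,-0.45,-0.20,0,-0.58,-0.45,-0.26,0,-0.71,-0.40,-0.32,0,-0.81,-0.33,-0.38,0,-0.81,-0.33,-0.38,0]'
python3 -m handwheel '[-0.09,0.11,-0.05,0,-0.14,0.23,-0.08,0,-0.17,0.37,-0.10,0,-0.16,0.52,-0.10,0,-0.12,0.66,-0.08,0,-0.05,0.78,-0.05,0,0.05,0.87,-0.01,0,0.17,0.94,0.04,0,0.17,0.94,0.04,0]'
python3 m.py
```

```text
clock: 16.82
tool_pos: [0.4843, -0.0206, 0.2634]
eef_rot: [-0.132, -3.133, -0.002]
force: [-2.9, 0.1, 2.0]
grip_width: 0.0305
finger_force: 10.0
clock: 17.95
tool_pos: [0.504, 0.0736, 0.2689]
eef_rot: [-0.131, -3.138, -0.002]
force: [-1.8, 1.8, 3.3]
grip_width: 0.0305
finger_force: 10.0
[0.50402031 0.07363896 0.26891345] [-1.79416501  1.77293144  3.28279986]
jaw edge s [-130.7 -129.3 -126.2 -123.6 -122.6] 44 former nan 0
sleeve s [ 2.9  4.8 85.7 86.5] -22.373696782628887 43.144229795714146 274
  return _methods._mean(a, axis=axis, dtype=dtype,
  ret = ret.dtype.type(ret / rcount)
```

```bash
python3 -m handwheel '[0.13,0.03,0.06,0,0.26,0.02,0.12,0,0.38,-0.02,0.18,0,0.49,-0.10,0.24,0,0.57,-0.20,0.28,0,0.63,-0.33,0.32,0,0.66,-0.47,0.34,0,0.65,-0.61,0.34,0,0.65,-0.61,0.34,0]'
python3 m.py 2>/dev/null
```

```text
clock: 19.12
tool_pos: [0.5687, 0.0111, 0.3023]
eef_rot: [-0.135, -3.138, 0.0]
force: [-1.7, 0.3, 1.1]
grip_width: 0.0304
finger_force: 10.0
[0.56872693 0.0110839  0.30225099] [-1.73166316  0.31591202  1.14046491]
jaw edge s [-133.7 -131.4 -127.4 -124.8 -124.1] 40 former nan 0
sleeve s [ 3.5  5.4 86.  86.7] 52.45160677889716 -14.28442885783564 272
```

The jaw now rests on the block with the rubber compressed about 5 mm, roughly 30 N. Now I'll release and back off along the pin's axis.

```bash
python3 -m handwheel '[0,0,0,0,0,0,0,0,0,0,0,0,0,0,0,0,0,0,0,0,0,0,0,0,0,0,0,0]' 0.7
python3 -m handwheel '[-0.1,0,0.2,0,-0.2,0,0.4,0,-0.3,0,0.7,0,-0.4,0,1,0,-0.4,0,1,0,-0.4,0,1,0]'
python3 - <<'E' 2>/dev/null
from m import *
im=meas(); cv2.imwrite('pics/z.png',cv2.resize(im[90:370,190:440],None,fx=2.1,fy=2.1,interpolation=cv2.INTER_CUBIC))
E
```

```text
clock: 20.05
tool_pos: [0.569, 0.0114, 0.3026]
eef_rot: [0.133, 3.139, 0.0]
force: [0.1, -0.1, -0.1]
grip_width: 0.0666
finger_force: 0.0
clock: 20.8
tool_pos: [0.5288, 0.0115, 0.4027]
eef_rot: [0.133, 3.138, -0.0]
force: [0.2, -0.1, -1.1]
grip_width: 0.0665
finger_force: 0.0
[0.52880316 0.01145028 0.4026614 ] [ 0.19197734 -0.07881024 -1.12114988]
jaw edge s [-132.3 -130.6 -127.3 -124.6 -123.8] 43 former nan 0
sleeve s [ 3.8  7.2 85.6 86.3] 51.491939872552486 -15.55137337427431 405
```

View pics/z.png

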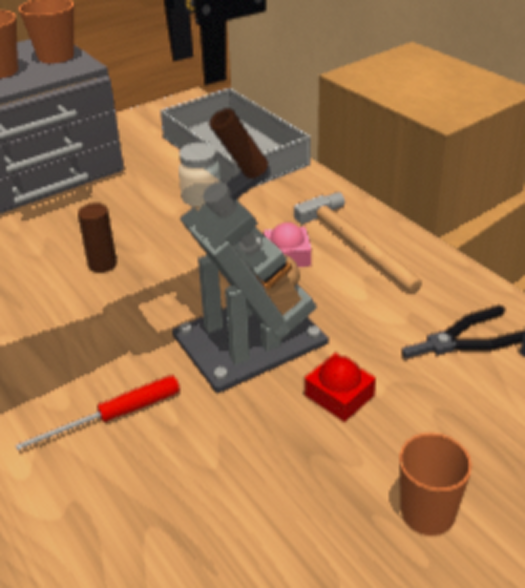

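The sleeve sits home on the pin (240,145), the jaw is against the block at (285,280), and the bystanders are where they were.

```bash
python3 -c "
from workcell import robot
print(robot.sign_off())"
```

```text
the job is handed in; nothing more can be done
None
```

The job is handed in: the sleeve is home on the crank pin and the crank is wound two full turns, an estimated 1.5 rad past first touch. That puts roughly 30 N on the block (worked out from jaw travel, not measured), the bystanders look unmoved in the final side view (the beaker's side of the bench is in it, the top view was not retaken), and the judge's result was not shown.

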